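# Find the tin that still holds the plaque's brass studs

## Task

One of the three look-alike tins on the bench still holds the brass studs for the plaque; the other two are nearly empty. Lift them to feel which one is heavy, and set that one upright in the shallow wooden tray, without dropping it. The two lighter tins must end up standing upright where they stood at first.

Things in the scene. Friction and masses are not known exactly. Their poses are not given: they have to be found in the camera images.
- tin_a_mid (a point): Centre, 36 mm above the underside, of one of three look-alike closed round tins of pale metal, 50 mm in diameter, 72 mm tall with its fixed dark steel lid (top 10 mm, 52 mm in diameter), upright on the bench; z up. One of the three, any one, is loaded and weighs 440 to 640 g in all; the other two weigh 120 to 170 g. Only the weight differs. (A flat tin 76 mm wide, 34 mm tall is not one of them.)
- tin_b_mid (a point): Centre, 36 mm above the underside, of one of three look-alike closed round tins of pale metal, 50 mm in diameter, 72 mm tall with its fixed dark steel lid (top 10 mm, 52 mm in diameter), upright on the bench; z up. One of the three, any one, is loaded and weighs 440 to 640 g in all; the other two weigh 120 to 170 g. Only the weight differs. (A flat tin 76 mm wide, 34 mm tall is not one of them.)
- tin_c_mid (a point): Centre, 36 mm above the underside, of one of three look-alike closed round tins of pale metal, 50 mm in diameter, 72 mm tall with its fixed dark steel lid (top 10 mm, 52 mm in diameter), upright on the bench; z up. One of the three, any one, is loaded and weighs 440 to 640 g in all; the other two weigh 120 to 170 g. Only the weight differs. (A flat tin 76 mm wide, 34 mm tall is not one of them.)
- tray: Shallow square open tray of bare plywood, fixed to the bench, outside 146 x 146 mm and 22 mm tall, walls 6 mm thick and floor 6 mm thick (inside 134 x 134 mm). Origin at the centre of its underside, on the bench; x and y along its sides, z up. A tin standing in it has its centre 42 mm above the bench.
There are look-alikes about, which are no part of the job. Leave any purple or turquoise look-alike of the part that bears tin_c_mid alone.

How it is judged:
By the outcome, as a careful person would: the job done as asked, in the order asked, and still so for the second after the job is handed in, with the robot touching nothing.
It also fails if it takes over 64 s, if anything falls off the work surface, if the arm or the gripper's body presses on something with over 40 N, if the wrist force passes 120 N, or if a joint passes its speed limit or range.

## Robot

A 6-joint arm with a two-finger parallel gripper is mounted at the origin on the work surface. World frame = base frame: x ahead of the robot, y to its left, z up, the work surface at z = 0. Lengths are in m, angles in degrees, forces in N, time in s.
With the tool pointing down it reaches from about 0.35 to 0.875 m from the base axis. Payload 4.2 kg.
Tool frame: the origin (TCP) lies on the front face of the gripper's body, between the roots of the fingers; the fingertips stand 70 mm ahead of it and the grasp point (between the pads) lies 51 mm ahead of it; x points along the fingers, y is the direction in which the jaws open and shut, and the axes are right-handed (so a half turn about x gives the same grasp; the last joint's range is limited). The gripper opens to 87 mm and grips with 3 to 60 N. Pads are 19 mm wide; open, the fingers measure 117 mm over their backs; the gripper's body (75 mm by 190 mm) begins 51 mm behind the grasp point.
Start: joints at [83.228, 22.042, 0.453, 0, -68.411, -14.817], TCP at [0.23, 0.581, 0.292] pointing down, gripper open.
Joint ranges: [-179.83, 179.83], [-69.29, 118.12], [-61.27, 80.66], [-181.25, 117.63], [-171.15, -9.14], [-177.46, 177.46]. Speed limits (degrees/s): [159.86, 159.86, 180, 180, 180, 180].

## Interface

Orientations are given as a 3x3 rotation matrix whose columns are the frame's x, y, z axes.
In Python, from station import r, viewer, spotter gives the robot as it stands.
- The arm moves only by the tool move_arm, never from a script. Its argument "series" is a list that holds one entry, the list of rows, each a list of 7 numbers: the turn, a rotation vector about the world's x, y, z scaled (see below), then the shift along the world's x, y, z scaled (see below), then the opening, from 0 (shut) to 1 (fully open). A call has 1 to 20 rows; each row shifts and turns the pose as measured when the row begins; what a row does not reach is not made up. The controller multiplies each number of a shift by 60 mm and each number of a turn by 8 degrees. A row lasts 1/8 s, in which the tool goes at most 62.5 mm and 10.7 degrees, less where a joint would pass 70% of its speed; a pose out of reach is approached as far as the arm can. A call with a number of a shift or a turn outside -1 to 1 is refused whole. A call with a gripper value outside its range is refused whole. The fingers move at their own pace and stop on an object; the grip force is fixed at half the most. Time passes only in rows, so rows that do not move let the fingers close. It gives the time, the measured TCP pose, the force and the opening at its end, in the units of the state.
- r.sense(): the state, without advancing time (a new reading comes with each control period).
- viewer.capture(name): name is "scene" or "top"; returns (picture, depth): 480x640x3 uint8, red, green, blue; 480x640 float32, m along the optical axis (not along the pixel's ray), 0 where there is no reading.
- viewer.camera_params(name): a dict with "mtx" (3x3 intrinsics, pixels), "dist_coeffs" ([k1, k2, p1, p2, k3] as OpenCV has them; the pictures are not rectified), "pose" (4x4, takes a point from camera to world coordinates). Camera axes: x right, y down, z forward; pixel columns grow to the right and rows downward; lengths in m; the calibration is good to about 2 mm. A picture is of the moment at which its call begins. camera_params takes no time and is no camera call.
- r.finish_job(): hands the job in, once; it reports no verdict.
Trained networks look in the newest picture that a camera, given by its name, has taken for a name from the list of things; names that differ only in an ending like _2 or _b are one class to them, and where a whole thing is asked for, a point or a joint stands for the part that bears it (a point fixed in the world has none). Each returns a list of dicts, best first, with "conf" (0 to 1); they miss things now and then, are a little off and sometimes report something else, mostly with a low value. They report only what shows in the picture. A call takes as long as a camera call. They do not tell look-alikes from the thing itself.
- spotter.find_in(camera, name): "centre" ([column, row] in pixels, amid what is visible of it).
- spotter.trace(camera, name): "mask" (480x640 bool, what is visible of it) and "centre" ([column, row] in pixels, amid what is visible of it).
The state is a dict: "time_s": time; "joints": joint angles; "joint_velocities": joint speeds; "effort": joint torques, N m; "tcp_pos": TCP position; "ee_rot": TCP orientation; "wrist_force": force on the tool from outside, world axes, zero at the start; "moment": the same for the moment, N m; "gripper_width": opening from 0.0 (shut) to 1.0 (fully open).
Only numpy, scipy, OpenCV 4.12 (cv2) and the standard library are available. Lean on these libraries where they do the work, as an engineer would, in place of code of your own. Each camera call takes 0.05 s, during which the arm holds its last target.

## Working session

There is one attempt and no reset: what is moved stays moved. The work goes in short steps, Python scripts to look and compute and a tool call to move; the robot and the scene stay as the last step left them, time stands still between calls to the robot, and variables do not carry over. Pictures are saved under pics/ and viewed, and the job is handed in when it is done.

Besides the shell and the picture viewer there is one more tool, called after ">>>" by a JSON object that holds its "fn" and its "kwargs", one argument or row to a line. move_arm: Moves the arm, as the interface text tells. Its arguments: {"type":"object","properties":{"series":{"type":"array","items":{"type":"array","items":{"type":"array","items":{"type":"number","minimum":-1,"maximum":1}}}}},"required":["series"]}

```bash
ls; mkdir -p pics; cat > h.py <<'E'
from station import r, viewer, spotter
import numpy as np, cv2
def snap(cam,fn=None):
    p,d=viewer.capture(cam)
    if fn: cv2.imwrite('pics/'+fn,p[:,:,::-1])
    return p,d
def w(cam,uv,z=None,depth=None):
    c=viewer.camera_params(cam);K=np.array(c['mtx']);D=np.array(c['dist_coeffs']);P=np.array(c['pose'])
    q=cv2.undistortPoints(np.array([[uv]],float),K,D)[0,0]
    ray=np.array([q[0],q[1],1.])
    if depth is not None: return P[:3,:3]@(ray*depth)+P[:3,3]
    v=P[:3,:3]@ray; return P[:3,3]+v*(z-P[2,3])/v[2]
def cloud(cam,d):
    c=viewer.camera_params(cam);K=np.array(c['mtx']);D=np.array(c['dist_coeffs']);P=np.array(c['pose'])
    vv,uu=np.mgrid[0:480,0:640]
    q=cv2.undistortPoints(np.stack([uu.ravel(),vv.ravel()],1).astype(float)[:,None],K,D)[:,0]
    X=np.c_[q,np.ones(len(q))]*d.reshape(-1,1)
    return (X@P[:3,:3].T+P[:3,3]).reshape(480,640,3)
E
python3 - <<'E'
from h import *
for cam in('scene','top'):
    p,d=snap(cam,cam+'0.png'); C=cloud(cam,d); np.save(cam+'0.npy',C)
    print(cam,np.array(viewer.camera_params(cam)['pose']).round(3).tolist())
    for n in('tin_a_mid','tray'):
        for o in spotter.trace(cam,n):
            m=o['mask']&(d>0);P=C[m]; hi=P[P[:,2]>np.percentile(P[:,2],90)-.006]
            print(n,round(o['conf'],2),np.round(o['centre']),m.sum(),'zmax',np.percentile(P[:,2],95).round(3),'top xy',((hi.max(0)+hi.min(0))/2).round(3),(hi.max(0)-hi.min(0)).round(3))
s=r.sense();print(s)
E
```

```text
pics
scene [[0.084, 0.802, -0.591, 1.186], [0.996, -0.072, 0.044, -0.033], [-0.007, -0.593, -0.805, 0.979], [0.0, 0.0, 0.0, 1.0]]
tin_a_mid 0.82 [370. 255.] 798 zmax 0.076 top xy [0.555 0.127 0.074] [0.054 0.053 0.01 ]
tin_a_mid 0.41 [448. 251.] 743 zmax 0.075 top xy [0.561 0.301 0.074] [0.052 0.05  0.011]
tray 0.96 [263. 254.] 3813 zmax 0.023 top xy [ 0.505 -0.099  0.022] [0.151 0.148 0.012]
top [[0.018, -0.983, 0.182, 0.324], [-0.999, -0.013, 0.03, -0.015], [-0.028, -0.182, -0.983, 1.028], [0.0, 0.0, 0.0, 1.0]]
tin_a_mid 0.62 [274. 221.] 657 zmax 0.076 top xy [0.554 0.127 0.075] [0.05  0.051 0.01 ]
tray 0.67 [385. 243.] 4829 zmax 0.024 top xy [ 0.505 -0.099  0.023] [0.146 0.146 0.015]
{'time_s': 0.3, 'joints': array([ 8.32271325e+01,  2.20596180e+01,  4.30039461e-01, -8.52541622e-03,
       -6.84119819e+01, -1.48163726e+01]), 'joint_velocities': array([-0.0694025 , -0.17930908,  0.25119886,  0.01184167, -0.04987924,
       -0.03784668]), 'effort': array([-3.94131494e-04, -3.90041900e+01,  1.87242973e+01,  4.21572357e+00,
        1.29615463e-02, -1.29967930e-04]), 'tcp_pos': array([0.22989361, 0.58102162, 0.29188427]), 'ee_rot': array([[-2.22938113e-04, -3.68000808e-01, -9.29825444e-01],
       [-7.03982765e-04, -9.29825179e-01,  3.68000872e-01],
       [-9.99999727e-01,  7.36622506e-04, -5.17727558e-05]]), 'wrist_force': array([-0.56300482, -0.76973223, -0.60051   ]), 'moment': array([-0.04914643,  0.00146582,  0.00099065]), 'gripper_width': 1.0004763803293686}
```

View pics/scene0.png

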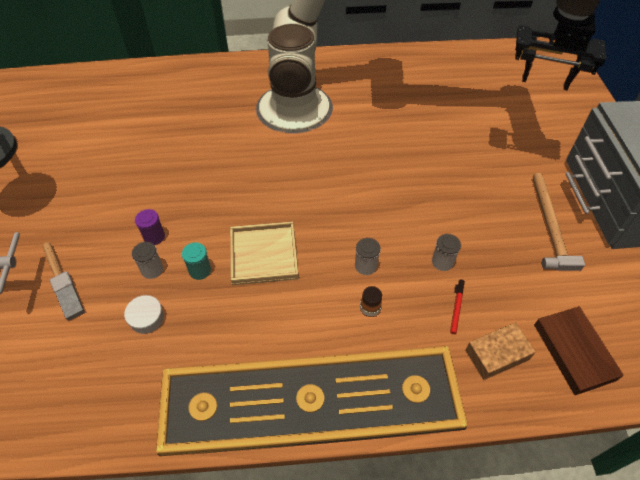

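View pics/top0.png

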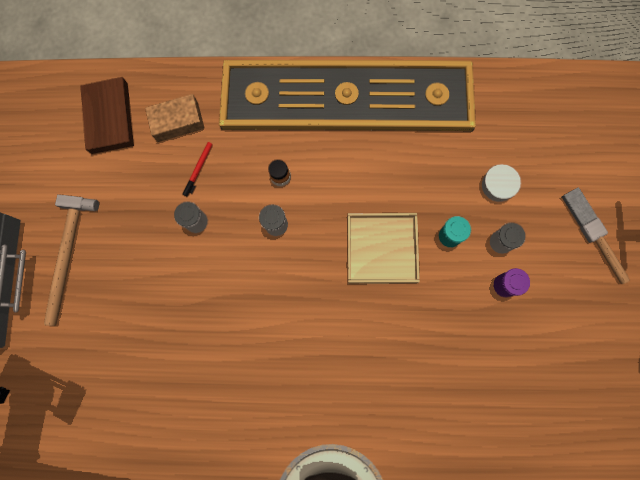

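Candidates in the scene view:
- Dark-lid pale tins at (368,256), (447,252) and (147,260). These fit.
- Purple (150,227) and turquoise (197,261) are look-alikes.
- The small dark jar (371,300) and white flat tin (144,314) are not the ones.

I'll confirm with a crop and measure each one.

```bash
python3 - <<'E'
from h import *
import numpy as np
C=np.load('scene0.npy');T=np.load('top0.npy')
for nm,x,A,guess in [('t1',0,0,(0.555,.127)),('t2',0,0,(.561,.301)),('t3',0,0,None),('purple',0,0,None),('turq',0,0,None),('jar',0,0,None)]:
    px={'t1':((368,246),(272,214)),'t2':((447,243),(187,212)),'t3':((146,252),(512,235)),'purple':((148,218),(516,280)),'turq':((196,252),(457,229)),'jar':((372,294),(279,168))}[nm]
    for M,(u,v),c in((C,px[0],'s'),(T,px[1],'t')):
        g=M[v,u]; R=M[max(0,v-30):v+30,max(0,u-30):u+30].reshape(-1,3)
        k=(np.hypot(*(R[:,:2]-g[:2]).T)<.04)&(abs(R[:,2]-g[2])<.005)
        (cx,cy),rad=cv2.minEnclosingCircle(R[k][:,:2].astype(np.float32))
        print(nm,c,g.round(3),round(cx,4),round(cy,4),'r',round(rad,4),'mean',R[k].mean(0).round(4))
a=cv2.imread('pics/scene0.png')
cv2.imwrite('pics/crop.png',np.hstack([cv2.resize(a[200:320,100:220],(390,390)),cv2.resize(a[215:335,345:465],(390,390))]))
# tray
c=viewer.camera_params('top')
m=(abs(C[:,:,2]-.022)<.004)&(abs(C[:,:,0]-.505)<.1)&(abs(C[:,:,1]+.099)<.1)
print('tray',cv2.minAreaRect(C[m][:,:2].astype(np.float32)))
m=(abs(T[:,:,2]-.022)<.004)&(abs(T[:,:,0]-.505)<.1)&(abs(T[:,:,1]+.099)<.1)
print('tray',cv2.minAreaRect(T[m][:,:2].astype(np.float32)))
E
```

```text
t1 s [0.552 0.128 0.072] 0.5554 0.126 r 0.028 mean [0.557  0.1268 0.0729]
t1 t [0.559 0.126 0.075] 0.555 0.1278 r 0.0264 mean [0.5547 0.1274 0.0737]
t2 s [0.56  0.297 0.073] 0.5605 0.3 r 0.0265 mean [0.5615 0.2996 0.073 ]
t2 t [0.561 0.298 0.077] 0.56 0.2996 r 0.0269 mean [0.5594 0.3001 0.074 ]
t3 s [ 0.526 -0.343  0.073] 0.523 -0.3485 r 0.0279 mean [ 0.5246 -0.3482  0.0729]
t3 t [ 0.523 -0.349  0.074] 0.5236 -0.3484 r 0.027 mean [ 0.5232 -0.3476  0.0733]
purple s [ 0.434 -0.348  0.074] 0.4316 -0.3529 r 0.0276 mean [ 0.4329 -0.3521  0.0733]
purple t [ 0.434 -0.353  0.072] 0.4315 -0.3529 r 0.0269 mean [ 0.431  -0.3523  0.0732]
turq s [ 0.537 -0.236  0.074] 0.5348 -0.2397 r 0.0282 mean [ 0.5358 -0.2408  0.0732]
turq t [ 0.533 -0.24   0.075] 0.5351 -0.2409 r 0.0261 mean [ 0.5348 -0.2409  0.0737]
jar s [0.663 0.121 0.061] 0.6621 0.1214 r 0.0209 mean [0.6617 0.1213 0.0591]
jar t [0.659 0.117 0.064] 0.6614 0.1217 r 0.0198 mean [0.6611 0.1215 0.0607]
tray ((0.504989504814148, -0.09852819889783859), (0.1498531550168991, 0.14619134366512299), 0.7128810286521912)
tray ((0.505099892616272, -0.09918555617332458), (0.14546726644039154, 0.14583247900009155), 0.8025879263877869)
```

View pics/crop.png

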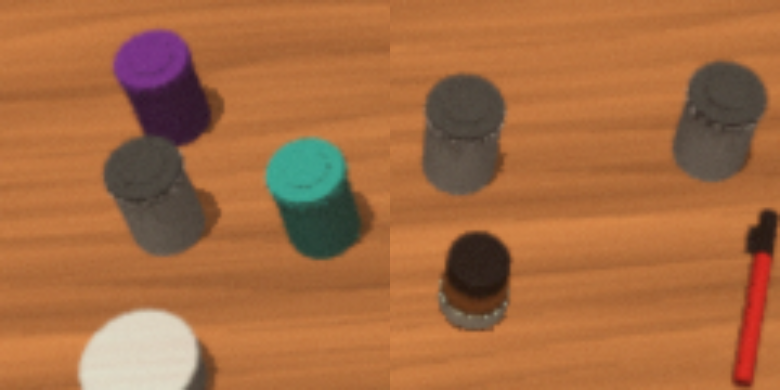

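```bash
python3 - <<'E'
import numpy as np
C=np.load('scene0.npy')
for (u,v) in [(575,170),(605,110),(637,120),(620,200),(144,305)]: print(u,v,C[v,u].round(3))
m=(C[:,:,2]>.08)&(C[:,:,2]<.6)&(C[:,:,0]>.3)&(C[:,:,0]<.9)
P=C[m];print(P.min(0),P.max(0),len(P))
E
```

```text
575 170 [0.337 0.691 0.031]
605 110 [0.311 0.707 0.202]
637 120 [0.347 0.771 0.201]
620 200 [0.513 0.691 0.121]
144 305 [ 0.633 -0.346  0.035]
[ 0.30002007 -0.63540376  0.08003067] [0.62714475 0.79895982 0.33619836] 6088
```

>>> {"fn": "move_arm", "kwargs": {
  "series": [
    [[0, 0, 0, 0.5, -0.6, 0, 1], [0, 0, 0, 0.7, -0.6, 0, 1], [0, 0, 0, 0.7, -0.6, 0, 1], [0, 0, 0, 0.7, -0.6, 0, 1], [0, 0, 0, 0.7, -0.6, 0, 1], [0, 0, 0, 0.7, -0.6, 0, 1]]
  ]
}}

```text
time_s: 1.05
tcp_pos: [0.473, 0.361, 0.2914]
ee_rot: [[0.0, -0.36, -0.933], [0.0, -0.933, 0.36], [-1.0, -0.0, -0.0]]
wrist_force: [0.2, -0.2, -0.3]
gripper_width: 1.003
```

>>> {"fn": "move_arm", "kwargs": {
  "series": [
    [[0, 0, 0, 0.7, -0.5, 0, 1], [0, 0, 0, 0.4, -0.3, -0.2, 1], [0, 0, 0, 0.2, -0.1, 0, 1], [0, 0, 0, 0, 0, 0, 1]]
  ]
}}

```text
time_s: 1.55
tcp_pos: [0.5556, 0.3024, 0.2794]
ee_rot: [[0.001, -0.365, -0.931], [0.0, -0.931, 0.365], [-1.0, -0.001, -0.001]]
wrist_force: [-0.6, 0.7, 0.4]
gripper_width: 0.999
```

>>> {"fn": "move_arm", "kwargs": {
  "series": [
    [[0, 0, 0, 0.07, -0.04, -0.6, 1], [0, 0, 0, 0, 0, -0.8, 1], [0, 0, 0, 0, 0, -0.8, 1], [0, 0, 0, 0, 0, -0.5, 1], [0, 0, 0, 0, 0, -0.2, 1], [0, 0, 0, 0, 0, 0, 1]]
  ]
}}

```text
time_s: 2.3
tcp_pos: [0.5563, 0.3079, 0.1068]
ee_rot: [[0.009, -0.355, -0.935], [0.008, -0.935, 0.355], [-1.0, -0.01, -0.006]]
wrist_force: [0.9, 0.5, 0.1]
gripper_width: 1.001
```

>>> {"fn": "move_arm", "kwargs": {
  "series": [
    [[0, 0, 0, 0.06, -0.12, -0.1, 1], [0, 0, 0, 0, 0, -0.06, 1], [0, 0, 0, 0, 0, 0, 1]]
  ]
}}

```text
time_s: 2.68
tcp_pos: [0.5615, 0.3018, 0.1006]
ee_rot: [[0.015, -0.354, -0.935], [0.012, -0.935, 0.354], [-1.0, -0.016, -0.009]]
wrist_force: [0.0, -0.3, -0.5]
gripper_width: 0.998
```

```bash
python3 - <<'E'
from h import *
s=r.sense();print(s['tcp_pos'],s['ee_rot'].round(4).tolist(),s['joints'].round(1),s['wrist_force'])
E
```

```text
[0.56147764 0.30181278 0.10056161] [[0.0146, -0.3539, -0.9352], [0.012, -0.9351, 0.3541], [-0.9998, -0.0164, -0.0094]] [ 42.8  33.4 -11.    0.1 -44.5  26.4] [ 0.04969121 -0.33327126 -0.46981932]
```

>>> {"fn": "move_arm", "kwargs": {
  "series": [
    [[-0.09, 0.1, 0, -0.02, -0.03, -0.07, 1], [0, 0, 0, 0, 0, 0, 1]]
  ]
}}

```text
time_s: 2.92
tcp_pos: [0.5606, 0.2999, 0.0969]
ee_rot: [[0.001, -0.354, -0.935], [-0.001, -0.935, 0.354], [-1.0, 0.0, -0.001]]
wrist_force: [-0.2, -0.5, 0.3]
gripper_width: 0.999
```

>>> {"fn": "move_arm", "kwargs": {
  "series": [
    [[0, 0, 0, 0, 0, 0, 0.6], [0, 0, 0, 0, 0, 0, 0.4], [0, 0, 0, 0, 0, 0, 0.3], [0, 0, 0, 0, 0, 0, 0.3], [0, 0, 0, 0, 0, 0, 0.3], [0, 0, 0, 0, 0, 0, 0.3]]
  ]
}}

```text
time_s: 3.68
tcp_pos: [0.5606, 0.2999, 0.097]
ee_rot: [[0.001, -0.354, -0.935], [-0.001, -0.935, 0.354], [-1.0, 0.0, -0.001]]
wrist_force: [0.5, -0.5, 0.8]
gripper_width: 0.595
```

>>> {"fn": "move_arm", "kwargs": {
  "series": [
    [[0, 0, 0, 0, 0, 0, 0], [0, 0, 0, 0, 0, 0, 0], [0, 0, 0, 0, 0, 0, 0]]
  ]
}}

```text
time_s: 4.05
tcp_pos: [0.5606, 0.2999, 0.097]
ee_rot: [[0.001, -0.354, -0.935], [-0.001, -0.935, 0.354], [-1.0, 0.0, -0.001]]
wrist_force: [-0.3, -0.8, 0.1]
gripper_width: 0.589
```

>>> {"fn": "move_arm", "kwargs": {
  "series": [
    [[0, 0, 0, 0, 0, 0.1, 0], [0, 0, 0, 0, 0, 0.2, 0], [0, 0, 0, 0, 0, 0.2, 0], [0, 0, 0, 0, 0, 0.1, 0], [0, 0, 0, 0, 0, 0, 0], [0, 0, 0, 0, 0, 0, 0], [0, 0, 0, 0, 0, 0, 0]]
  ]
}}

```text
time_s: 4.92
tcp_pos: [0.5582, 0.2985, 0.1323]
ee_rot: [[-0.005, -0.356, -0.935], [-0.004, -0.935, 0.356], [-1.0, 0.005, 0.004]]
wrist_force: [0.6, -0.6, -6.8]
gripper_width: 0.591
```

```bash
python3 - <<'E'
from h import *
f=[];
for i in range(4):
    f.append(r.sense()['wrist_force']); p,d=snap('scene','l1.png')
print(np.round(f,2)); s=r.sense(); print(s['tcp_pos'],s['gripper_width'],s['ee_rot'].round(3).tolist())
cv2.imwrite('pics/l1c.png',cv2.resize(p[120:340,330:550,::-1],(600,600)))
E
```

```text
[[ 0.6  -0.6  -6.83]
 [-0.26 -0.95 -4.99]
 [-0.3  -0.32 -6.2 ]
 [-0.53  0.49 -5.4 ]]
[0.55830916 0.29856288 0.13232987] 0.5870828579018522 [[-0.005, -0.356, -0.935], [-0.004, -0.935, 0.356], [-1.0, 0.005, 0.004]]
```

View pics/l1c.png

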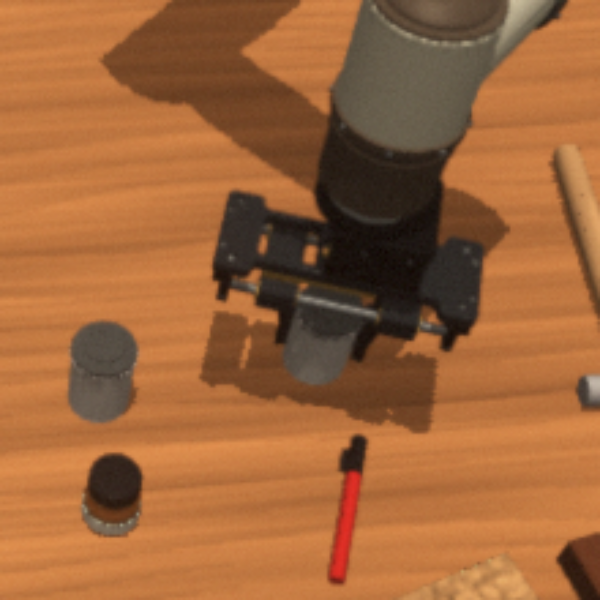

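Holding one tin in the air reads about 5.9 N, roughly 0.6 kg, which only the loaded tin can weigh. The crop shows it hanging upright between the jaws. Next I'll raise it over the others and carry it to the tray.

>>> {"fn": "move_arm", "kwargs": {
  "series": [
    [[0, 0, 0, 0, 0, 0.2, 0], [0, 0, 0, 0, 0, 0.4, 0], [0, 0, 0, 0, 0, 0.4, 0], [0, 0, 0, 0, 0, 0.4, 0], [0, 0, 0, 0, 0, 0.2, 0], [0, 0, 0, 0, -0.2, 0.1, 0], [0, 0, 0, -0.05, -0.4, 0, 0], [0, 0, 0, -0.05, -0.5, 0, 0], [0, 0, 0, -0.07, -0.5, 0, 0], [0, 0, 0, -0.07, -0.5, 0, 0], [0, 0, 0, -0.07, -0.5, 0, 0], [0, 0, 0, -0.07, -0.5, 0, 0], [0, 0, 0, -0.07, -0.5, 0, 0], [0, 0, 0, -0.07, -0.5, 0, 0], [0, 0, 0, -0.07, -0.5, 0, 0], [0, 0, 0, -0.07, -0.5, 0, 0], [0, 0, 0, -0.07, -0.4, 0, 0], [0, 0, 0, 0, -0.2, 0, 0], [0, 0, 0, 0, 0, 0, 0]]
  ]
}}

```text
time_s: 7.5
tcp_pos: [0.495, -0.0745, 0.2285]
ee_rot: [[-0.034, -0.368, -0.929], [-0.013, -0.929, 0.369], [-0.999, 0.025, 0.027]]
wrist_force: [0.0, 1.3, -5.4]
gripper_width: 0.587
```

>>> {"fn": "move_arm", "kwargs": {
  "series": [
    [[0.05, -0.12, 0, 0.08, -0.2, -0.1, 0], [0.05, -0.12, 0, 0.08, -0.2, -0.2, 0], [0, 0, 0, 0, 0, -0.4, 0], [0, 0, 0, 0, 0, -0.4, 0], [0, 0, 0, 0, 0, -0.3, 0], [0, 0, 0, 0, 0, 0, 0]]
  ]
}}

```text
time_s: 8.25
tcp_pos: [0.507, -0.0988, 0.1405]
ee_rot: [[0.004, -0.364, -0.932], [0.002, -0.932, 0.364], [-1.0, -0.003, -0.004]]
wrist_force: [0.2, 0.4, -5.3]
gripper_width: 0.592
```

>>> {"fn": "move_arm", "kwargs": {
  "series": [
    [[0, -0.0, 0, -0.02, 0, -0.2, 0], [0, 0, 0, 0, 0, -0.2, 0], [0, 0, 0, 0, 0, -0.1, 0], [0, 0, 0, 0, 0, 0, 0]]
  ]
}}

```text
time_s: 8.75
tcp_pos: [0.5075, -0.0986, 0.1099]
ee_rot: [[0.008, -0.362, -0.932], [0.002, -0.932, 0.362], [-1.0, -0.005, -0.007]]
wrist_force: [0.6, 0.0, -5.4]
gripper_width: 0.587
```

>>> {"fn": "move_arm", "kwargs": {
  "series": [
    [[-0.01, 0.06, 0, -0.03, 0, -0.05, 0], [0, 0, 0, 0, 0, -0.04, 0], [0, 0, 0, 0, 0, 0, 0], [0, 0, 0, 0, 0, 0, 0]]
  ]
}}

```text
time_s: 9.25
tcp_pos: [0.5064, -0.0985, 0.1051]
ee_rot: [[0.002, -0.362, -0.932], [0.0, -0.932, 0.362], [-1.0, -0.001, -0.002]]
wrist_force: [-0.4, -0.2, -5.6]
gripper_width: 0.588
```

>>> {"fn": "move_arm", "kwargs": {
  "series": [
    [[0, 0, 0, 0, 0, -0.03, 0], [0, 0, 0, 0, 0, -0.01, 0], [0, 0, 0, 0, 0, 0, 0], [0, 0, 0, 0, 0, 0, 0]]
  ]
}}

```text
time_s: 9.75
tcp_pos: [0.5066, -0.0986, 0.103]
ee_rot: [[0.003, -0.362, -0.932], [0.0, -0.932, 0.362], [-1.0, -0.001, -0.003]]
wrist_force: [-0.5, 0.6, -4.5]
gripper_width: 0.59
```

>>> {"fn": "move_arm", "kwargs": {
  "series": [
    [[0, 0, 0, 0, 0, -0.02, 0], [0, 0, 0, 0, 0, 0, 0], [0, 0, 0, 0, 0, 0, 0]]
  ]
}}

```text
time_s: 10.12
tcp_pos: [0.5071, -0.0986, 0.103]
ee_rot: [[0.004, -0.361, -0.933], [-0.0, -0.933, 0.361], [-1.0, -0.002, -0.004]]
wrist_force: [-0.1, -0.2, -5.1]
gripper_width: 0.594
```

>>> {"fn": "move_arm", "kwargs": {
  "series": [
    [[0, 0.02, 0, 0, 0, -0.03, 0], [0, 0, 0, 0, 0, -0.02, 0], [0, 0, 0, 0, 0, 0, 0], [0, 0, 0, 0, 0, 0, 0]]
  ]
}}

```text
time_s: 10.62
tcp_pos: [0.5079, -0.0987, 0.103]
ee_rot: [[0.003, -0.36, -0.933], [-0.001, -0.933, 0.36], [-1.0, -0.0, -0.003]]
wrist_force: [-0.2, -1.1, -4.7]
gripper_width: 0.591
```

>>> {"fn": "move_arm", "kwargs": {
  "series": [
    [[0, 0.02, 0, -0.02, 0, -0.06, 0], [0, 0, 0, 0, 0, 0, 0]]
  ]
}}

```text
time_s: 10.88
tcp_pos: [0.5086, -0.0988, 0.1033]
ee_rot: [[0.005, -0.358, -0.934], [-0.002, -0.934, 0.358], [-1.0, 0.0, -0.005]]
wrist_force: [0.4, 0.1, -5.4]
gripper_width: 0.59
```

```bash
python3 - <<'E'
from h import *
f=[]
for i in range(3):
    f.append(r.sense()['wrist_force']); p,d=snap('scene')
print(np.round(f,2),r.sense()['tcp_pos'])
cv2.imwrite('pics/pl.png',cv2.resize(p[160:310,180:330,::-1],(600,600)))
E
```

```text
[[ 0.44  0.11 -5.41]
 [ 0.41 -0.05 -5.24]
 [-0.31 -1.95  0.14]] [ 0.50906431 -0.09884418  0.10294814]
```

View pics/pl.png

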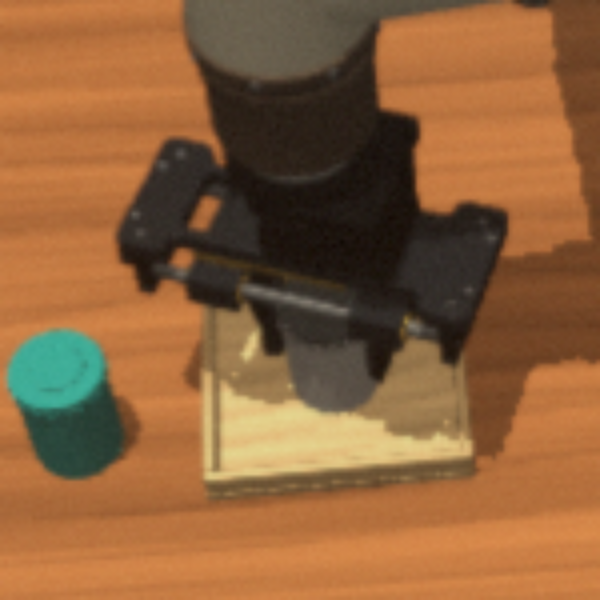

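The tin is inside the tray at about (335,370) in the crop, clear of the walls. The force has dropped to about zero, so the floor is carrying it. Releasing.

>>> {"fn": "move_arm", "kwargs": {
  "series": [
    [[0, 0, 0, 0, 0, 0, 0.63], [0, 0, 0, 0, 0, 0, 0.7], [0, 0, 0, 0, 0, 0, 0.8], [0, 0, 0, 0, 0, 0, 1], [0, 0, 0, 0, 0, 0, 1], [0, 0, 0, 0, 0, 0, 1]]
  ]
}}

```text
time_s: 11.78
tcp_pos: [0.5099, -0.0988, 0.1027]
ee_rot: [[0.006, -0.357, -0.934], [-0.003, -0.934, 0.357], [-1.0, 0.001, -0.006]]
wrist_force: [0.7, -1.3, 0.5]
gripper_width: 0.977
```

>>> {"fn": "move_arm", "kwargs": {
  "series": [
    [[0, 0.02, 0, 0, 0, 0.2, 1], [0, 0.02, 0, 0, 0, 0.3, 1], [0, 0, 0, 0, 0, 0.4, 1], [0, 0, 0, 0, 0, 0.6, 1], [0, 0, 0, 0, 0, 0.6, 1], [0, 0, 0, -0.4, 0.2, 0.4, 1], [0, 0, 0, -0.6, 0.3, 0, 1], [0, 0, 0, -0.4, 0.3, 0, 1], [0, 0, 0, 0, 0, 0, 1], [0, 0, 0, 0, 0, 0, 1]]
  ]
}}

```text
time_s: 13.02
tcp_pos: [0.4242, -0.0503, 0.2657]
ee_rot: [[0.01, -0.356, -0.934], [-0.002, -0.934, 0.356], [-1.0, -0.002, -0.01]]
wrist_force: [-0.0, -0.5, 0.3]
gripper_width: 1.005
```

```bash
python3 - <<'E'
from h import *
for cam in('scene','top'):
    p,d=snap(cam,cam+'9.png');M=cloud(cam,d)
    for nm,c in(('tray tin',(.508,-.099)),('t1',(.555,.127)),('t3',(.5234,-.3484))):
        k=(np.hypot(M[...,0]-c[0],M[...,1]-c[1])<.045)&(M[...,2]>.068)&(M[...,2]<.09)
        if k.sum()>20: print(cam,nm,k.sum(),M[k].mean(0).round(4),cv2.minEnclosingCircle(M[k][:,:2].astype(np.float32)))
s=r.sense();print(s['time_s'],s['tcp_pos'],s['wrist_force'])
E
```

```text
scene tray tin 432 [ 0.5108 -0.0977  0.0785] ((0.5090108513832092, -0.09849365055561066), 0.02793133072555065)
scene t1 413 [0.5567 0.1267 0.0731] ((0.5545888543128967, 0.12704148888587952), 0.027147473767399788)
scene t3 400 [ 0.5247 -0.3482  0.0729] ((0.5227216482162476, -0.3487260043621063), 0.02750040963292122)
top t1 531 [0.5545 0.1272 0.0736] ((0.5553327202796936, 0.12802639603614807), 0.02673967555165291)
top t3 553 [ 0.5231 -0.3478  0.0733] ((0.5235874652862549, -0.347871333360672), 0.026889821514487267)
13.125 [ 0.4243092  -0.05046032  0.26526044] [-0.24314683 -0.14484256  0.46715201]
```

View pics/scene9.png

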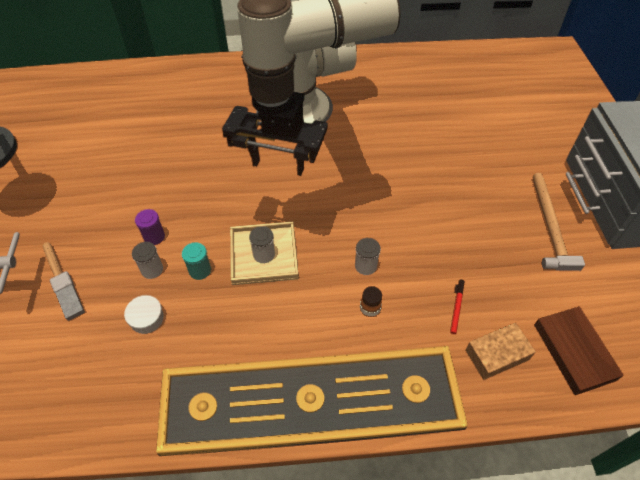

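The loaded tin stands upright in the tray at (262,245), lid top about 78 mm up. The other two tins, at (368,256) and (147,260), are where they were, and the gripper touches nothing.

```bash
python3 -c "
from station import r
print(r.finish_job())"
```

```text
the job is handed in; nothing more can be done
None
```

The heavy tin is standing upright in the tray, and I handed the job in at about 13 s of the 64 s allowed. No verdict is reported.

- **Which tin:** the first one I lifted, at (0.560, 0.300), read about 5.9 N in the air, or roughly 0.6 kg. Only the loaded tin can weigh that much, so I did not lift the other two. "Lift them" was therefore done for one tin only.
- **In the tray:** in the last scene picture the tin is at about (0.509, −0.099), within about 4 mm of the tray's centre, with its lid top at about 78 mm as expected.
- **The two lighter tins:** they stand upright where they were, at (0.555, 0.127) and (0.523, −0.348). Both cameras agree with the first pictures to within 1–2 mm.
- **What was less clear:**
    - The gripper read about 51 mm across the 50 mm tin.
    - On the way down, the height stopped changing before the force did. I released only once the force read near zero, and the last of three readings was the only one that low.
    - The top camera gave no reading on the tin in the tray, so only the scene camera confirmed that placement.

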